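# Fit the spacer sleeve and bearing on the shaft

## Robot

A 7-joint arm with a two-finger parallel gripper is mounted at the origin on the work surface; the furniture and walls round the work are solid. World frame = base frame: x ahead of the robot, y to its left, z up, the work surface at z = 0. Lengths are in m, angles in rad, forces in N, time in s.
With the tool pointing down it reaches from about 0.35 to 0.9 m from the base axis. Payload 8.1 kg.
Tool frame: the origin (TCP) lies midway between the tips of the shut fingers; the grasp point (between the pads) lies 19 mm behind it (arm.hold_point_z is the distance from the TCP to the grasp point, in m); z points along the fingers, y is the direction in which the jaws open and shut (so a half turn about z gives the same grasp; the last joint's range is limited). The gripper opens to 92 mm and grips with 3 to 60 N. Pads are 19 mm wide; open, the fingers measure 130 mm over their backs; the gripper's body (75 mm by 190 mm) begins 47 mm behind the grasp point.
Start: joints at [-1.214, 0.434, 0.025, 1.573, -0.012, 1.134, -0.075], TCP at [0.277, 0.56, 0.227] pointing down, gripper open.
Joint ranges: [-2.62, 2.62], [-0.44, 2.09], [-1.27, 1.32], [0.08, 2.57], [-1.32, 4.46], [0.12, 2], [-2.74, 2.74]. Speed limits (rad/s): [2.22, 2.22, 3.01, 3.01, 3.14, 3.14, 3.14].

## Interface

Orientations are given as a rotation vector (axis times angle).
In Python, from cell import arm gives the robot as it stands.
- The arm moves only by the shell command python3 -m pendant 'ROWS' [FORCE]. ROWS is JSON, a list of rows, each a list of 3 entries, a list of its own where there are three numbers: the shift along the tool's x, y, z in m, then the turn, a rotation vector about the tool's x, y, z in degrees, then the finger opening in m, from 0 to 0.0918. A call has 1 to 10 rows; each row shifts and turns the commanded pose from where the row before left it, along the tool's axes as they then stand; what a row does not reach is not made up. A row lasts 1/8 s, in which the tool goes at most 62.5 mm and 10.7 degrees, less where a joint would pass 70% of its speed; a pose out of reach is approached as far as the arm can. A call with a gripper value outside its range is refused whole. The fingers move at their own pace and stop on an object; FORCE is the grip in N (left out, the last holds). Time passes only in rows, so rows that do not move let the fingers close. It gives the time, the measured TCP pose, the force and the opening at its end, in the units of the state.
- arm.observe(): the state, without advancing time (a new reading comes with each control period).
- arm.get_image(name): name is "scene" or "side" or "wrist"; returns (picture, depth): 480x640x3 uint8, red, green, blue; 480x640 float32, m along the optical axis (not along the pixel's ray), 0 where there is no reading.
- arm.camera_params(name): a dict with "fovy" (degrees; the focal length in pixels is half the picture's height over the tangent of half this angle, whatever the lens; pixels are square), "cx", "cy" (the principal point, pixels), "rvec" (rotation vector, rad) and "tvec" (3), from world to camera coordinates, as OpenCV has them; the wrist camera has in their place "mount" (4x4, takes a point from camera to tool coordinates, whose origin is the TCP and whose axes are the flange's). Camera axes: x right, y down, z forward; pixel columns grow to the right and rows downward; lengths in m; the calibration is good to about 2 mm. The wrist camera is an equidistant fisheye: a pixel r from the principal point sees the ray r / f radians off the axis. A picture is of the moment at which its call begins: read the wrist's pose just before it. camera_params takes no time and is no camera call.
- arm.sign_off(): hands the job in, once; it reports no verdict.
Trained networks look in the newest picture that a camera, given by its name, has taken for a name from the list of things; names that differ only in an ending like _2 or _b are one class to them, and where a whole thing is asked for, a point or a joint stands for the part that bears it (a point fixed in the world has none). Each returns a list of dicts, best first, with "conf" (0 to 1); they miss things now and then, are a little off and sometimes report something else, mostly with a low value. They report only what shows in the picture. A call takes as long as a camera call.
- arm.look_for(camera, label): "rect" ([centre column, centre row, width, height] in pixels, round what is visible of it).
- arm.masks_of(camera, label): "pixels" (480x640 bool, what is visible of it) and "rect" ([centre column, centre row, width, height] in pixels, round what is visible of it).
The state is a dict: "clock": time; "joints": joint angles; "dq": joint speeds; "joint_efforts": joint torques, N m; "position": TCP position; "ee_rot": TCP orientation; "force": force on the tool from outside, world axes, zero at the start; "ft_torque": the same for the moment, N m; "width": opening from 0.0 (shut) to 1.0 (fully open).
Only numpy, scipy, OpenCV 4.12 (cv2) and the standard library are available. Lean on these libraries where they do the work, as an engineer would, in place of code of your own. Each camera call takes 0.05 s, during which the arm holds its last target.

## Task

Get the upright shaft ready: first pull the yellow transport cap off its top and leave the cap in the shallow blue tray. Then slide the long dark steel sleeve down the shaft until it sits on the shoulder, and after it the large ball bearing until it lies flat on the sleeve; keep hold of each one until it is fully home instead of letting it drop. Leave the other things on the table where they are, including the shorter bush and the smaller bearing.

Things in the scene. Friction and masses are not known exactly. Their poses are not given: they have to be found in the camera images.
- stand: Fixed upright steel shaft on a round grey foot. Origin on its axis at table height, z up. Foot 72 mm in diameter, 12 mm high, bolt heads to 16 mm; dark collar 42 mm in diameter up to the shoulder at z = 30 mm; shaft 24 mm in diameter from there to z = 110 mm, then a lead-in cone to 16 mm in diameter at its top, z = 116 mm.
- cap_center (a point): Yellow plastic transport cap, 34 mm in diameter, 30 mm high, 30 g, open below (inside 28 mm wide, 26 mm deep), slipped loosely over the shaft's top: it lifts straight off, clear after 26 mm. The point is on its axis half-way up (15 mm below its top). It starts with its top 120 mm above the table.
- tray: Shallow open blue plastic tray fixed to the table, 78 mm (its x) by 120 mm (its y) outside, 12 mm high, walls 4 mm and floor 4 mm thick. Origin at the centre of its underside. It may be at the back left or the back right.
- sleeve_center (a point): Long dark rust-spotted steel sleeve standing on end, left or right: diameter 42 mm, height 62 mm, about 0.24 kg; bore looks 30 mm wide, 27 mm clear. The point is on its axis half-way up (31 mm). Fully home, the shaft stands out 24 mm above it: hold it near its upper end, with room for the shaft between the fingers. Short bush and small carton stand 15 to 25 mm away.
- bearing_center (a point): Large grey sealed ball bearing lying flat, left or right: diameter 62 mm, 16 mm thick, about 0.2 kg; bore looks 30 mm wide, 26.4 mm clear. The point is on its axis half-way up (8 mm above its underside). Fully home it lies flat on the sleeve, the shaft standing out 8 mm above it. Smaller bearing and connector lie 11 to 22 mm away.
- short_bush: Bystander: shorter dark steel bush, upright, 42 mm in diameter, 50 mm high. Origin at the centre of its underside.
- small_carton: Bystander: small brown carton, 61 (x) x 63 (y) x 50 mm high. Origin at the centre of its underside.
- small_bearing: Bystander: smaller ball bearing, flat, 52 mm in diameter, 15 mm thick. Origin at the centre of its underside.
- connector: Bystander: light grey harness connector lying flat, 34 (x) x 98 (y) x 23 mm high. Origin at the centre of its underside.
- back_carton: Bystander: dark brown carton 64 (x) x 78 (y) x 44 mm high, at the back on the side opposite the tray. Origin at the centre of its underside.

How it is judged:
By the outcome, as a careful person would: the job done as asked, in the order asked, and still so for the second after the job is handed in, with the robot touching nothing.
It also fails if it takes over 72 s, if anything falls off the work surface, if the arm or the gripper's body presses on something with over 40 N, if the wrist force passes 120 N, or if a joint passes its speed limit or range.

## Working session

There is one attempt and no reset: what is moved stays moved. The work goes in short steps, Python scripts to look and compute and a shell command to move; the robot and the scene stay as the last step left them, time stands still between calls to the robot, and variables do not carry over. Pictures are saved under pics/ and viewed, and the job is handed in when it is done.

```bash
ls; mkdir -p pics; python3 - <<'E'
from cell import arm
import cv2
s=arm.observe();print(s)
print(arm.hold_point_z)
for c in("scene","side","wrist"):
    im,d=arm.get_image(c);cv2.imwrite(f"pics/{c}0.png",im[:,:,::-1]);print(c,arm.camera_params(c))
E
```

```text
pics
{'clock': 0.0, 'joints': array([-1.21359452,  0.43522607,  0.02496379,  1.57407991, -0.01159891,
        1.13397752, -0.07508944]), 'dq': array([ 0.00111907,  0.00065741,  0.00218992, -0.00064506, -0.00080857,
       -0.00032615,  0.00083561]), 'joint_efforts': array([-7.13334953e-05, -6.67830133e+01,  9.84874740e-01, -3.14446700e+01,
       -6.05545985e-02,  4.28261643e-02,  1.53327533e-04]), 'position': array([0.27718218, 0.55962036, 0.22594958]), 'ee_rot': array([-7.15936708e-01, -3.05870438e+00,  2.40420996e-03]), 'force': array([ 0.96883948, -0.61265901, -0.29849053]), 'ft_torque': array([-0.0348008 ,  0.01730593, -0.01955014]), 'width': 0.9980988029264782}
0.0188
scene {'fovy': 47.582738796939566, 'cx': 323.8874158309271, 'cy': 241.02629054158558, 'rvec': array([ 0.5857681 , -2.40213357,  1.49385093]), 'tvec': array([0.39195076, 0.16677386, 0.97222004])}
side {'fovy': 47.891033184621925, 'cx': 313.7007152201551, 'cy': 241.44533853529475, 'rvec': array([ 2.22891388, -0.61650876,  0.25803369]), 'tvec': array([-0.34063521,  0.2437581 ,  0.84779622])}
wrist {'fovy': 65.70646984690485, 'cx': 314.28089299714543, 'cy': 237.94138387982656, 'mount': array([[ 9.22360875e-04, -9.68003718e-01, -2.50934158e-01,
         6.81840470e-02],
       [ 9.99999573e-01,  8.77908931e-04,  2.89085284e-04,
         6.04492143e-04],
       [-5.95382907e-05, -2.50934318e-01,  9.68004114e-01,
        -1.57459824e-01],
       [ 0.00000000e+00,  0.00000000e+00,  0.00000000e+00,
         1.00000000e+00]])}
```

View pics/scene0.png

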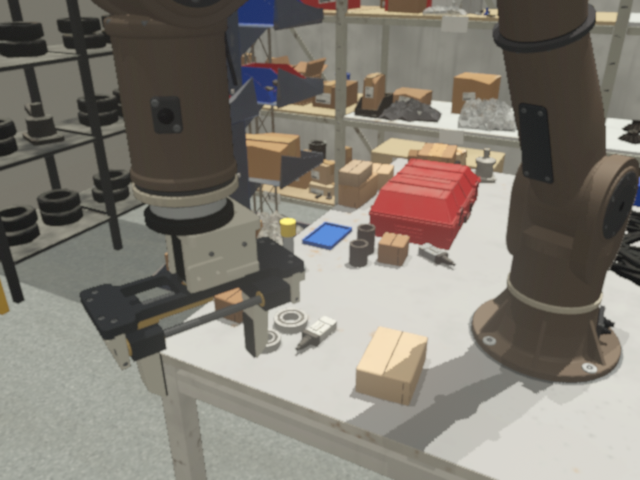

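View pics/side0.png

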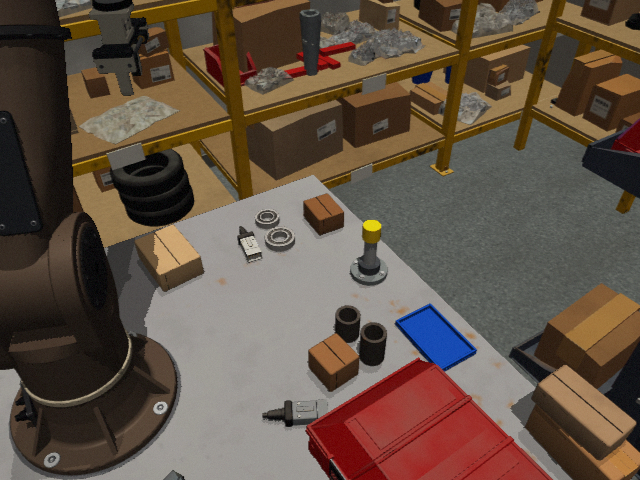

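View pics/wrist0.png

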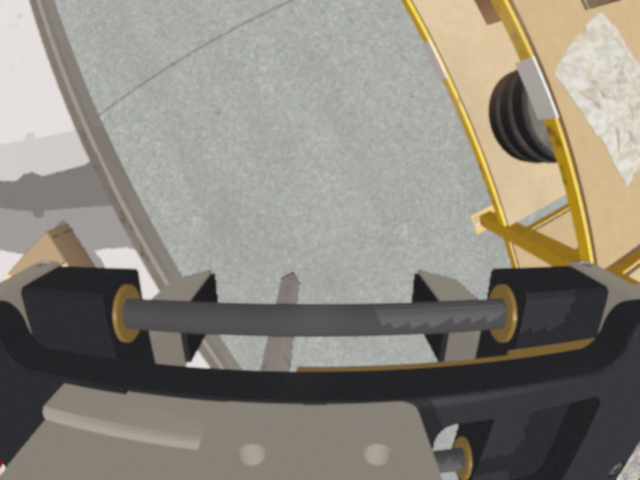

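```bash
cat > h.py <<'E'
from cell import arm
import numpy as np, cv2
from scipy.spatial.transform import Rotation as R
def cloud(c,d,pose=None):
    p=arm.camera_params(c); f=240/np.tan(np.radians(p['fovy'])/2)
    v,u=np.mgrid[:480,:640].astype(float); x=(u-p['cx']); y=(v-p['cy'])
    if c!='wrist':
        P=np.stack([x/f*d,y/f*d,d],-1); Rm=R.from_rotvec(p['rvec']).as_matrix()
        W=(P-p['tvec'])@Rm
    else:
        r=np.hypot(x,y)+1e-9; t=np.tan(r/f)
        P=np.stack([x/r*t*d,y/r*t*d,d],-1)
        M=p['mount']; T=P@M[:3,:3].T+M[:3,3]
        W=T@R.from_rotvec(pose['ee_rot']).as_matrix().T+pose['position']
    W[d==0]=np.nan
    return W
def proj(c,X,pose=None):
    p=arm.camera_params(c); f=240/np.tan(np.radians(p['fovy'])/2); X=np.atleast_2d(X).astype(float)
    if c!='wrist': P=X@R.from_rotvec(p['rvec']).as_matrix().T+p['tvec']; return P[:,:2]/P[:,2:]*f+[p['cx'],p['cy']]
    T=(X-pose['position'])@R.from_rotvec(pose['ee_rot']).as_matrix(); M=p['mount']; P=(T-M[:3,3])@M[:3,:3]
    rr=np.hypot(P[:,0],P[:,1]); th=np.arctan2(rr,P[:,2]); return P[:,:2]/rr[:,None]*(th*f)[:,None]+[p['cx'],p['cy']]
def cfit(xy,r=None,it=3):
    from scipy.optimize import least_squares
    c0=np.median(xy,0)
    g=least_squares(lambda q:np.hypot(*(xy-q[:2]).T)-(r if r else q[2]),[*c0,r or .02],loss='soft_l1',f_scale=.001)
    return g.x
def go(tgt,yaw=None):
    """tool-frame delta to reach world tcp tgt; yaw = world angle of tool y axis, tool pointing down"""
    s=arm.observe(); Rc=R.from_rotvec(s['ee_rot'])
    d=Rc.inv().apply(np.array(tgt)-s['position'])
    print('tcp',s['position'].round(4),'tool shift mm',(d*1e3).round(1))
    if yaw is not None:
        best=None
        for y in(yaw,yaw+180):
            a=np.radians(y); Y=np.array([np.cos(a),np.sin(a),0]); Z=np.array([0,0,-1.]); X=np.cross(Y,Z)
            rv=(Rc.inv()*R.from_matrix(np.stack([X,Y,Z],1))).as_rotvec(degrees=True)
            print('turn',y,rv.round(1),'j7',s['joints'][6].round(2))
E
python3 - <<'E'
from h import *
names="stand cap_center tray sleeve_center bearing_center short_bush small_carton small_bearing connector back_carton".split()
for c in("side","scene"):
    im,d=arm.get_image(c); W=cloud(c,d); vis=im[:,:,::-1].copy()
    for n in names:
        for m in arm.masks_of(c,n)[:2]:
            p=m['pixels']; q=W[p]; q=q[~np.isnan(q[:,0])]
            if len(q)<5: print(c,n,m['conf'],m['rect'],len(q)); continue
            zt=np.percentile(q[:,2],96); top=q[q[:,2]>zt-.006]
            print(c,n,round(m['conf'],2),np.round(m['rect']),'z',zt.round(4),'med',np.median(q,0).round(3),'topmid',((top.max(0)+top.min(0))/2).round(4),'ext',np.ptp(top,axis=0).round(3), 'fit',cfit(top[:,:2]).round(4))
E
```

```text
side stand 0.77 [368. 265.  35.  37.] z 0.074 med [ 0.511 -0.004  0.016] topmid [0.5188 0.0007 0.0768] ext [0.02  0.016 0.018] fit [-261.4764 -390.8723  470.5523]
side cap_center 0.92 [372. 232.  16.  27.] z 0.1204 med [ 0.516 -0.001  0.114] topmid [0.5201 0.0063 0.1181] ext [0.034 0.034 0.007] fit [0.5199 0.0047 0.0121]
side tray 0.78 [434. 338.  82.  70.] z 0.0119 med [ 0.526 -0.186  0.004] topmid [ 0.5258 -0.1844  0.0111] ext [0.082 0.122 0.01 ] fit [ 0.5245 -0.187   0.0531]
side sleeve_center 0.71 [375. 344.  27.  42.] z 0.062 med [ 0.407 -0.165  0.043] topmid [ 0.4129 -0.1592  0.0599] ext [0.041 0.041 0.007] fit [ 0.4125 -0.1589  0.0181]
side bearing_center 0.6 [280. 241.  31.  26.] z 0.0169 med [0.415 0.171 0.013] topmid [0.4162 0.1745 0.0148] ext [0.061 0.063 0.008] fit [0.4164 0.1733 0.025 ]
side bearing_center 0.52 [370. 265.  46.  40.] z 0.0757 med [ 0.512 -0.004  0.014] topmid [0.5174 0.0021 0.0794] ext [0.021 0.018 0.019] fit [-52.4534 -49.7205  72.6476]
side short_bush 0.7 [346. 325.  27.  38.] z 0.05 med [ 0.402 -0.105  0.034] topmid [ 0.4044 -0.099   0.0478] ext [0.042
[... 2263 characters left out ...]
.061 0.068 0.008] fit [ 0.3415 -0.1428  0.0245]
scene small_bearing 0.76 [270. 341.  18.  30.] z 0.0161 med [0.411 0.253 0.012] topmid [0.3391 0.3713 0.1324] ext [0.196 0.292 0.244] fit [442.5326 285.6404 526.2309]
scene small_bearing 0.68 [328. 237.  48.  31.] z 0.0103 med [ 0.527 -0.179  0.003] topmid [ 0.5262 -0.1788  0.0086] ext [0.08  0.125 0.009] fit [ 0.5257 -0.1774  0.0577]
scene connector 0.76 [317. 333.  41.  34.] z 0.0215 med [0.352 0.2   0.017] topmid [0.3546 0.1986 0.02  ] ext [0.039 0.09  0.009] fit [0.7245 0.1336 0.3768]
scene back_carton 0.92 [227. 305.  28.  34.] z 0.0451 med [0.528 0.221 0.041] topmid [0.3993 0.3749 0.1828] ext [0.318 0.389 0.287] fit [0.531  0.2082 0.017 ]
```

```bash
python3 - <<'E'
from h import *
im,d=arm.get_image("side"); W=cloud("side",d)
for (x0,x1) in [(.3,.36),(.36,.4),(.4,.44),(.44,.48),(.48,.52),(.52,.56),(.56,.6)]:
    o=[]
    for y0 in np.arange(-.36,-.18,.02):
        m=(W[...,0]>x0)&(W[...,0]<x1)&(W[...,1]>y0)&(W[...,1]<y0+.02)
        o.append(round(float(np.nanpercentile(W[m][:,2],97)),3) if m.sum()>5 else None)
    print(x0,o)
print(arm.observe()['clock'])
go([.52,.008,.20],90); go([.52,.008,.20],50)
E
```

```text
0.3 [0.114, 0.112, 0.112, 0.112, 0.105, 0.081, None, 0.001, 0.047]
0.36 [0.114, 0.112, 0.112, 0.111, 0.108, 0.084, 0.07, 0.001, 0.001]
0.4 [0.114, 0.111, 0.111, 0.112, 0.11, 0.086, 0.07, 0.001, 0.001]
0.44 [None, None, None, None, None, None, None, 0.0, 0.001]
0.48 [0.001, 0.001, 0.001, 0.001, 0.001, 0.012, 0.012, 0.012, 0.012]
0.52 [0.001, 0.001, 0.001, 0.001, 0.001, 0.012, 0.006, 0.006, 0.006]
0.56 [0.002, 0.001, 0.001, 0.001, 0.001, 0.004, 0.012, 0.012, 0.012]
1.3
tcp [0.2774 0.5601 0.2268] tool shift mm [-462.4 -387.    26.7]
turn 90 [  0.    0.  -26.4] j7 -0.08
turn 270 [  0.   -0.  153.6] j7 -0.08
tcp [0.2774 0.5601 0.2268] tool shift mm [-462.4 -387.    26.7]
turn 50 [ 0.   0.  13.6] j7 -0.08
turn 230 [  -0.     0.  -166.4] j7 -0.08
```

```bash
python3 -m pendant '[[[-0.045,-0.038,0.0],[0,0,0],0.0918],[[-0.045,-0.038,0.0],[0,0,0],0.0918],[[-0.045,-0.038,0.0],[0,0,0],0.0918],[[-0.045,-0.038,0.0],[0,0,0],0.0918],[[-0.045,-0.038,0.0],[0,0,0],0.0918],[[-0.045,-0.038,0.0],[0,0,0],0.0918],[[-0.045,-0.038,0.0],[0,0,0],0.0918],[[0,0,0],[0,0,-8.8],0.0918],[[0,0,0],[0,0,-8.8],0.0918],[[0,0,0],[0,0,-8.8],0.0918]]' 20
python3 - <<'E'
from h import *
s=arm.observe(); im,d=arm.get_image("wrist"); cv2.imwrite("pics/w1.png",im[:,:,::-1]); W=cloud("wrist",d,s)
np.savez('w1.npz',W=W)
for n in("bearing_center","small_bearing","cap_center","connector"):
    for m in arm.masks_of("wrist",n)[:2]:
        q=W[m['pixels']];q=q[~np.isnan(q[:,0])]
        if len(q)<5: continue
        zt=np.percentile(q[:,2],96); top=q[q[:,2]>zt-.006]
        print(n,round(m['conf'],2),np.round(m['rect']),zt.round(4),((top.max(0)+top.min(0))/2).round(4),np.ptp(top,axis=0).round(3))
go([.52,.008,.20],90)
E
```

```text
clock: 2.55
position: [0.4417, 0.1817, 0.2269]
ee_rot: [-0.009, 3.141, 0.0]
force: [-0.5, 0.6, -0.1]
width: 1.002
bearing_center 0.6 [308. 187.  60.  60.] 0.0165 [0.4167 0.1765 0.0141] [0.061 0.06  0.007]
small_bearing 0.59 [380. 195.  47.  57.] 0.0156 [0.4238 0.2487 0.0133] [0.051 0.051 0.007]
connector 0.89 [332. 124. 103.  43.] 0.0224 [0.3534 0.1961 0.0209] [0.039 0.09  0.009]
tcp [0.4416 0.1819 0.2268] tool shift mm [ -78.8 -173.7   26.8]
turn 90 [ 0.   0.  -0.1] j7 1.1
turn 270 [  0.   -0.  179.9] j7 1.1
```

View pics/w1.png

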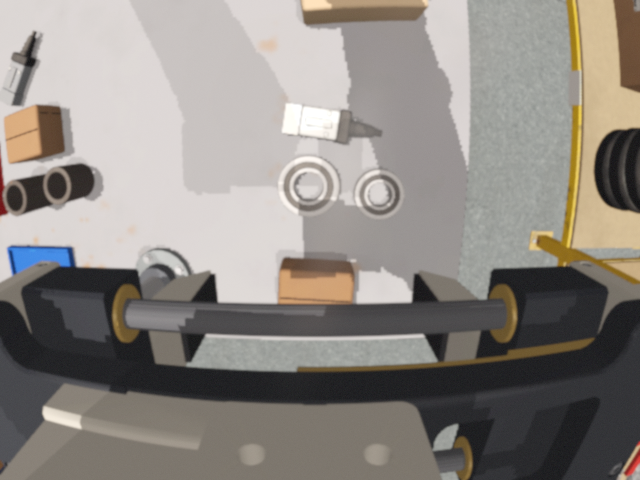

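```bash
python3 -m pendant '[[[-0.01,-0.043,0.004],[0,0,0],0.0918],[[-0.01,-0.044,0.004],[0,0,0],0.0918],[[-0.01,-0.044,0.004],[0,0,0],0.0918],[[-0.01,-0.044,0.004],[0,0,0],0.0918],[[0,0,0],[0,0,0],0.07]]' 20
python3 - <<'E'
from h import *
s=arm.observe(); im,d=arm.get_image("wrist"); cv2.imwrite("pics/w2.png",im[:,:,::-1]); W=cloud("wrist",d,s)
for n in("cap_center","sleeve_center","short_bush","small_carton","tray","stand"):
    for m in arm.masks_of("wrist",n)[:2]:
        q=W[m['pixels']];q=q[~np.isnan(q[:,0])]
        if len(q)<5: continue
        zt=np.percentile(q[:,2],96); top=q[q[:,2]>zt-.004]
        print(n,round(m['conf'],2),np.round(m['rect']),zt.round(4),((top.max(0)+top.min(0))/2).round(4),np.ptp(top,axis=0).round(3),cfit(top[:,:2]).round(4))
go([.52,.008,.20],90)
E
```

```text
clock: 3.42
position: [0.482, 0.0033, 0.2106]
ee_rot: [0.012, 3.141, -0.002]
force: [-0.3, 1.3, -0.2]
width: 0.94
cap_center 0.85 [319. 280.  49.  40.] 0.1204 [0.5162 0.0081 0.1191] [0.025 0.032 0.005] [0.5169 0.0078 0.0105]
sleeve_center 0.75 [147. 151.  65.  50.] 0.0621 [ 0.4128 -0.1557  0.0609] [0.041 0.042 0.006] [ 0.413  -0.1551  0.0181]
short_bush 0.94 [205. 135.  55.  49.] 0.0504 [ 0.4035 -0.0956  0.0489] [0.04  0.042 0.005] [ 0.4039 -0.0953  0.018 ]
small_carton 0.94 [155.  77.  80.  71.] 0.0507 [ 0.3423 -0.1482  0.0494] [0.063 0.064 0.005] [ 0.3429 -0.1473  0.0232]
tray 0.66 [147. 252.  98.  77.] 0.0117 [ 0.5046 -0.1412  0.1452] [0.121 0.202 0.275] [ 0.5271 -0.181   0.058 ]
stand 0.8 [317. 246.  73.  63.] 0.0588 [0.5118 0.0093 0.0736] [0.012 0.025 0.037] [0.5209 0.0076 0.0118]
tcp [0.4817 0.0081 0.2108] tool shift mm [-38.3  -0.2  10.8]
turn 90 [0.  0.  0.1] j7 1.51
turn 270 [  -0.     0.  -179.9] j7 1.51
```

View pics/w2.png

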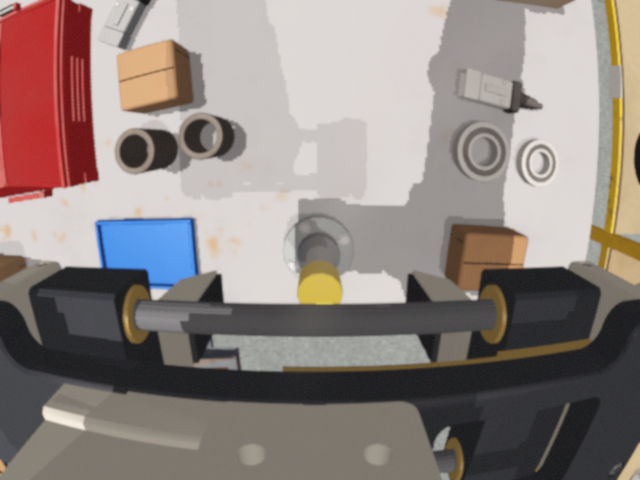

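```bash
python3 -m pendant '[[[-0.039,0,0.01],[0,0,0],0.07],[[0,0,0.037],[0,0,0],0.07],[[0,0,0.035],[0,0,0],0.07],[[0,0,0.035],[0,0,0],0.07],[[0,0,0],[0,0,0],0.03],[[0,0,0],[0,0,0],0.03],[[0,0,0],[0,0,0],0.03],[[0,0,0],[0,0,0],0.03],[[0,0,0],[0,0,0],0.03]]' 15; python3 - <<'E'
from h import *
go([.5208,.0078,.093],90)
E
```

```text
clock: 4.9
position: [0.5214, 0.0071, 0.0947]
ee_rot: [-0.002, 3.14, 0.001]
force: [-0.7, -0.5, 6.0]
width: 0.355
tcp [0.5214 0.0071 0.0947] tool shift mm [0.6 0.7 1.7]
turn 90 [0.  0.1 0.1] j7 1.59
turn 270 [-1.000e-01  0.000e+00 -1.799e+02] j7 1.59
```

```bash
python3 -m pendant '[[[0,0,-0.01],[0,0,0],0.03],[[0,0,-0.02],[0,0,0],0.03],[[0,0,-0.03],[0,0,0],0.03],[[0,0,-0.03],[0,0,0],0.03],[[0,0,0],[0,0,0],0.03]]'; python3 - <<'E'
from h import *
im,d=arm.get_image("side"); cv2.imwrite("pics/s3.png",im[120:420,200:600,::-1].repeat(2,0).repeat(2,1));W=cloud("side",d)
for m in arm.masks_of("side","stand")[:2]:
    q=W[m['pixels']];q=q[~np.isnan(q[:,0])];print(m['rect'],m['conf'],np.nanmax(q[:,2]))
    t=q[(q[:,2]>.035)&(q[:,2]<.11)]; print(len(t),cfit(t[:,:2],.012))
s=arm.observe(); im,d=arm.get_image("wrist"); cv2.imwrite("pics/w3.png",im[:,:,::-1]);W=cloud("wrist",d,s)
for m in arm.masks_of("wrist","tray")[:2]:
    p=m['pixels'].astype(np.uint8);q=W[m['pixels']&(W[...,2]<.02)];q=q[~np.isnan(q[:,0])]
    print(m['rect'],m['conf'],((np.percentile(q,1,0)+np.percentile(q,99,0))/2),cv2.minAreaRect(q[:,:2].astype(np.float32)))
go([.5265,-.181,.165],90)
E
```

```text
clock: 5.52
position: [0.5222, 0.007, 0.1863]
ee_rot: [-0.001, 3.137, 0.001]
force: [-0.0, -0.4, -0.3]
width: 0.36
[368.9, 255.3, 39.0, 57.4] 0.68 0.11761100087146359
390 [ 0.50953802 -0.00998196  0.012     ]
[129.5, 223.6, 106.2, 78.1] 0.82 [ 0.52463108 -0.18159431  0.00561955] ((0.5269842743873596, -0.187669575214386), (0.131858691573143, 0.08416629582643509), 89.76858520507812)
tcp [0.5201 0.007  0.183 ] tool shift mm [  -6.3 -188.    18. ]
turn 90 [-0.  -0.1  0.1] j7 1.55
turn 270 [ 1.000e-01 -0.000e+00 -1.799e+02] j7 1.55
```

View pics/s3.png

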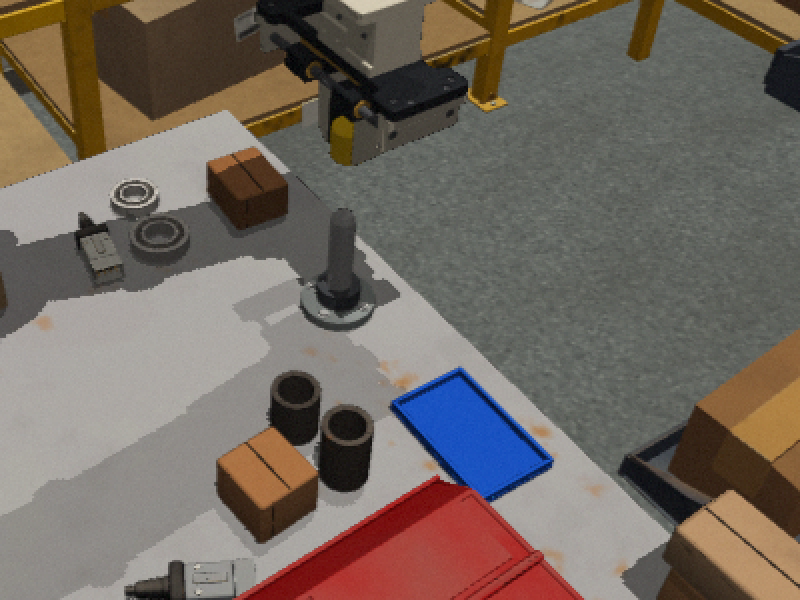

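View pics/w3.png

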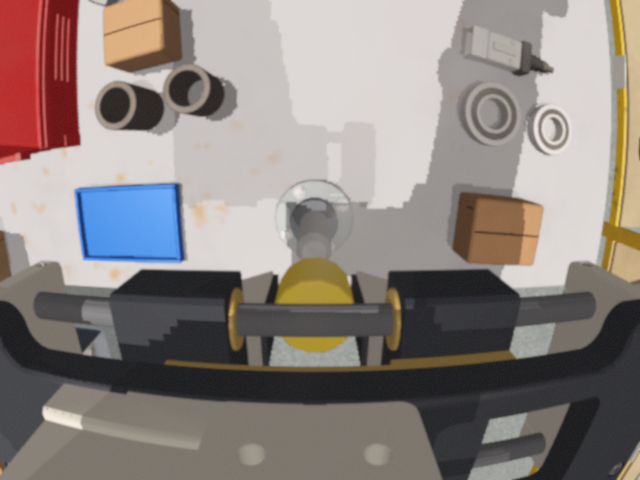

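```bash
python3 -m pendant '[[[-0.001,-0.038,0],[0,0,0],0.03],[[-0.001,-0.038,0],[0,0,0],0.03],[[-0.001,-0.038,0],[0,0,0],0.03],[[-0.001,-0.038,0],[0,0,0],0.03],[[-0.001,-0.037,0.03],[0,0,0],0.03],[[0,0,0.04],[0,0,0],0.03],[[0,0,0.04],[0,0,0],0.03],[[0,0,0.04],[0,0,0],0.03],[[0,0,0],[0,0,0],0.03]]'; python3 - <<'E'
from h import *
go([.526,-.182,.0095],90)
E
```

```text
clock: 6.85
position: [0.523, -0.1813, 0.0306]
ee_rot: [0.001, -3.134, -0.003]
force: [0.3, 1.2, 1.0]
width: 0.36
tcp [ 0.523  -0.1813  0.0306] tool shift mm [-3.2 -0.8 21.1]
turn 90 [ 0.1 -0.4  0. ] j7 2.02
turn 270 [ 6.0e-01  1.0e-01 -1.8e+02] j7 2.02
```

```bash
python3 -m pendant '[[[-0.002,0,0.01],[0,0,0],0.03],[[0,0,0.007],[0,-0.4,0],0.03],[[0,0,0.003],[0,0,0],0.03],[[0,0,0],[0,0,0],0.03],[[0,0,0],[0,0,0],0.03]]'
```

```text
clock: 7.48
position: [0.5282, -0.1821, 0.0141]
ee_rot: [-0.001, 3.134, -0.0]
force: [-0.7, 0.1, -1.3]
width: 0.36
```

```bash
python3 -m pendant '[[[0,0,0.002],[0,0.4,0],0.03],[[0,0,0.001],[0,0,0],0.03],[[0,0,0],[0,0,0],0.03]]'; python3 - <<'E'
from h import *
go([.526,-.182,.0095],90)
E
```

```text
clock: 7.85
position: [0.5279, -0.182, 0.0106]
ee_rot: [0.001, -3.141, -0.0]
force: [-0.2, -0.4, -0.7]
width: 0.356
tcp [ 0.5279 -0.182   0.0106] tool shift mm [ 1.9 -0.   1.1]
turn 90 [ 0.  -0.   0.1] j7 2.03
turn 270 [   0.     0.  -179.9] j7 2.03
```

```bash
python3 -m pendant '[[[0,0,0.0015],[0,0,0],0.03],[[0,0,0],[0,0,0],0.03],[[0,0,0],[0,0,0],0.05],[[0,0,0],[0,0,0],0.05],[[0,0,0],[0,0,0],0.05]]'; python3 - <<'E'
from h import *
im,d=arm.get_image("side"); cv2.imwrite("pics/s4.png",im[180:480,200:600,::-1].repeat(2,0).repeat(2,1))
E
```

```text
clock: 8.48
position: [0.528, -0.182, 0.0093]
ee_rot: [-0.001, 3.141, 0.0]
force: [0.1, -0.0, -0.6]
width: 0.54
```

View pics/s4.png

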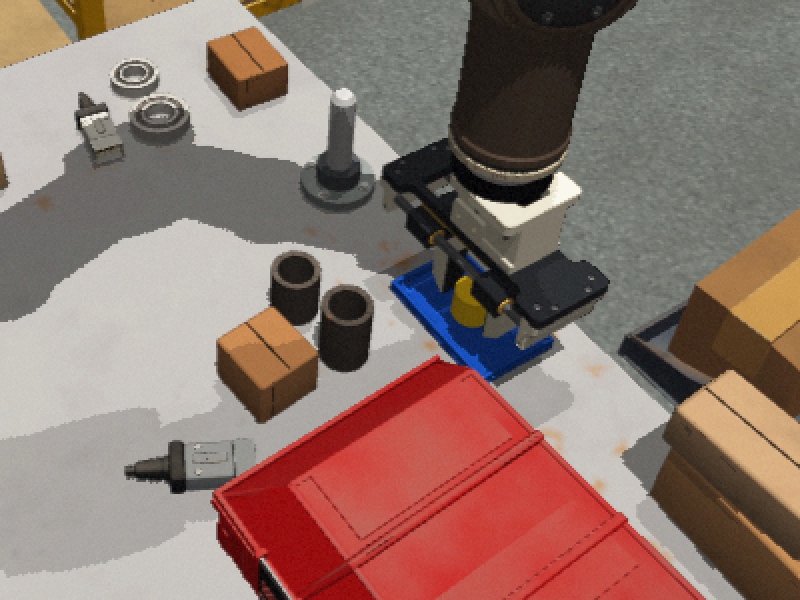

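```bash
python3 -m pendant '[[[0,0,-0.03],[0,0,0],0.05],[[0,0,-0.045],[0,0,0],0.05],[[0,0,-0.045],[0,0,0],0.07],[[0.02,0,-0.02],[0,0,0],0.07],[[0.03,0,0],[0,0,0],0.07],[[0.03,0.01,0],[0,0,10],0.07],[[0,0,0],[0,0,10],0.07],[[0,0,0],[0,0,10],0.07],[[0,0,0],[0,0,10],0.07],[[0,0,0],[0,0,0],0.07]]'
python3 - <<'E'
from h import *
s=arm.observe(); im,d=arm.get_image("wrist"); cv2.imwrite("pics/w5.png",im[:,:,::-1]); W=cloud("wrist",d,s);np.savez('w5.npz',W=W)
for n in("cap_center","sleeve_center","short_bush","small_carton","stand"):
    for m in arm.masks_of("wrist",n)[:1]:
        q=W[m['pixels']];q=q[~np.isnan(q[:,0])]
        if len(q)<5: continue
        zt=np.percentile(q[:,2],96); top=q[q[:,2]>zt-.004]
        print(n,round(m['conf'],2),np.round(m['rect']),zt.round(4),((top.max(0)+top.min(0))/2).round(4),np.ptp(top,axis=0).round(3),cfit(top[:,:2]).round(4))
        if n=='small_carton': print(cv2.minAreaRect(top[:,:2].astype(np.float32)))
go([.413,-.155,.12],50)
E
```

```text
clock: 9.78
position: [0.4479, -0.1719, 0.1492]
ee_rot: [-1.071, -2.953, 0.0]
force: [0.1, -0.1, -0.7]
width: 0.757
cap_center 0.61 [365. 292.  42.  24.] 0.0342 [ 0.4785 -0.1624  0.1296] [0.1   0.047 0.199] [ 0.4796 -0.1446  0.0476]
sleeve_center 0.74 [302. 190.  66.  69.] 0.0623 [ 0.4128 -0.1561  0.0611] [0.041 0.042 0.005] [ 0.4127 -0.1561  0.018 ]
short_bush 0.86 [357. 123.  62.  60.] 0.0506 [ 0.4036 -0.0959  0.0493] [0.041 0.042 0.005] [ 0.4037 -0.0962  0.018 ]
small_carton 0.95 [245. 106. 116. 108.] 0.0507 [ 0.3422 -0.1488  0.0495] [0.063 0.064 0.006] [ 0.343  -0.1488  0.0231]
((0.3423970341682434, -0.14914053678512573), (0.0585809126496315, 0.06027784198522568), 6.286332607269287)
stand 0.87 [545. 164. 127.  81.] 0.1151 [0.5196 0.0062 0.1145] [0.02  0.02  0.007] [0.5192 0.006  0.007 ]
tcp [ 0.4479 -0.1721  0.1492] tool shift mm [37.8 -9.2 29.2]
turn 50 [0.  0.  0.1] j7 1.33
turn 230 [  -0.     0.  -179.9] j7 1.33
```

View pics/w5.png

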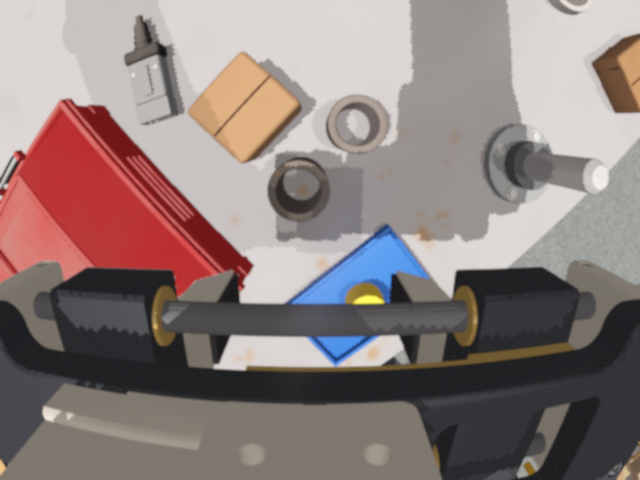

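```bash
cat > chk.py <<'E'
from h import *
def chk(Ws,c,yaw,tcpz,op,excl):
    a=np.radians(yaw);Y=np.array([np.cos(a),np.sin(a)]);X=np.array([-Y[1],Y[0]])
    P=np.concatenate([W.reshape(-1,3) for W in Ws]);P=P[~np.isnan(P[:,0])]
    q=P[:,:2]-c; r=np.hypot(*q.T); u=q@X; v=q@Y
    m=(r>excl)&(r<.15)&(P[:,2]>tcpz-.002)&(P[:,2]<.118)
    u,v,z=u[m],v[m],P[m][:,2]
    # distance to finger rectangle
    o=[]
    for s in(1,-1):
        dv=np.maximum(np.maximum(op/2-s*v,s*v-(op/2+.019)),0); du=np.maximum(abs(u)-.0095,0); dd=np.hypot(du,dv); o.append(np.percentile(dd,.2) if len(dd) else 9)
    b=(abs(u)<.0375)&(abs(v)<.095); o.append(tcpz+.066-(z[b].max() if b.any() else 0))
    return np.round(o,4)
E
python3 - <<'E'
from chk import *
W=np.load('w5.npz')['W']
im,d=arm.get_image("side");Ws=cloud("side",d)
# drop robot points: z<.118 filter, and near own fingers
W[200:]=np.nan if False else W[200:]
W[262:]=np.nan
for yaw in(30,35,40,45,50,55,60): print(yaw,chk([W],np.array([.4128,-.156]),yaw,.035,.058,.025), chk([Ws],np.array([.4128,-.156]),yaw,.035,.058,.03))
E
```

```text
30 [0.0285 0.     0.049 ] [0.0264 0.     0.0482]
35 [0.0258 0.0008 0.0312] [0.0238 0.     0.0326]
40 [0.023  0.0046 0.0313] [0.0211 0.0012 0.03  ]
45 [0.0201 0.0082 0.0244] [0.0184 0.0053 0.0299]
50 [0.0169 0.0116 0.0217] [0.0155 0.0092 0.0256]
55 [0.0131 0.015  0.0202] [0.0118 0.0131 0.0216]
60 [0.0095 0.018  0.021 ] [0.0083 0.0166 0.0197]
```

```bash
python3 -m pendant '[[[0.02,-0.004,0],[0,0,0],0.06],[[0.017,-0.004,0.015],[0,0,0],0.06],[[0,0,0],[0,0,0],0.06]]'
python3 - <<'E'
from h import *
s=arm.observe(); im,d=arm.get_image("wrist"); cv2.imwrite("pics/w6.png",im[:,:,::-1]); W=cloud("wrist",d,s)
for n in("sleeve_center","stand"):
    for m in arm.masks_of("wrist",n)[:1]:
        q=W[m['pixels']];q=q[~np.isnan(q[:,0])]
        zt=np.percentile(q[:,2],96); top=q[q[:,2]>zt-.004]
        print(n,round(m['conf'],2),np.round(m['rect']),zt.round(4),((top.max(0)+top.min(0))/2).round(4),np.ptp(top,axis=0).round(3),cfit(top[:,:2]).round(4))
go([.413,-.156,.035],50)
E
```

```text
clock: 10.5
position: [0.413, -0.1539, 0.1337]
ee_rot: [-1.071, -2.951, -0.0]
force: [0.1, 0.5, 0.5]
width: 0.657
sleeve_center 0.87 [314. 245.  65.  79.] 0.0622 [ 0.4127 -0.156   0.0609] [0.042 0.041 0.006] [ 0.4124 -0.1557  0.0179]
stand 0.6 [562. 213. 127.  87.] 0.1149 [0.5192 0.0064 0.114 ] [0.021 0.021 0.006] [0.519  0.0063 0.007 ]
tcp [ 0.4155 -0.155   0.1348] tool shift mm [ 1.4 -2.4 99.8]
turn 50 [0.  0.1 0.1] j7 1.31
turn 230 [-1.000e-01  0.000e+00 -1.799e+02] j7 1.31
```

View pics/w6.png

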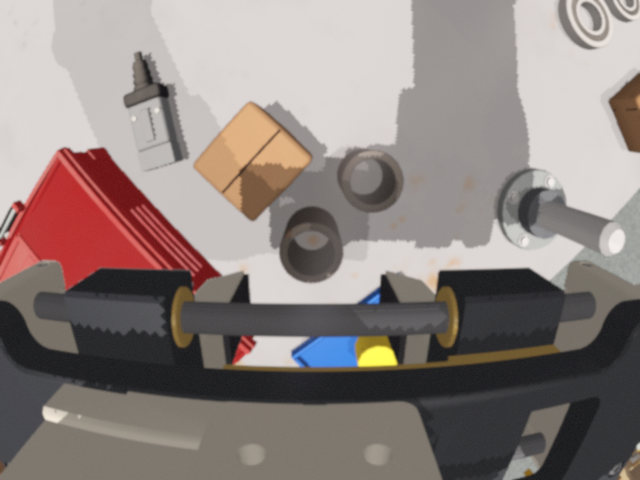

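```bash
python3 -m pendant '[[[0.001,-0.002,0.03],[0,0,0],0.06],[[0,0,0.03],[0,0,0],0.06],[[0,0,0.025],[0,0,0],0.06],[[0,0,0.014],[0,0,0],0.06],[[0,0,0],[0,0,0],0.06]]' 30
python3 - <<'E'
from h import *
go([.413,-.156,.035],50)
go([.413,-.156,.035],50)
s=arm.observe(); im,d=arm.get_image("wrist"); cv2.imwrite("pics/w7.png",im[:,:,::-1]);
E
```

```text
clock: 11.28
position: [0.4125, -0.1556, 0.0349]
ee_rot: [-1.073, -2.952, 0.0]
force: [-0.2, 1.4, -0.3]
width: 0.654
tcp [ 0.4125 -0.1556  0.0349] tool shift mm [-0.6  0.  -0.1]
turn 50 [-0. -0.  0.] j7 1.45
turn 230 [ 1.0e-01 -0.0e+00 -1.8e+02] j7 1.45
tcp [ 0.4125 -0.1556  0.0349] tool shift mm [-0.6  0.  -0.1]
turn 50 [-0. -0.  0.] j7 1.45
turn 230 [ 1.0e-01 -0.0e+00 -1.8e+02] j7 1.45
```

View pics/w7.png

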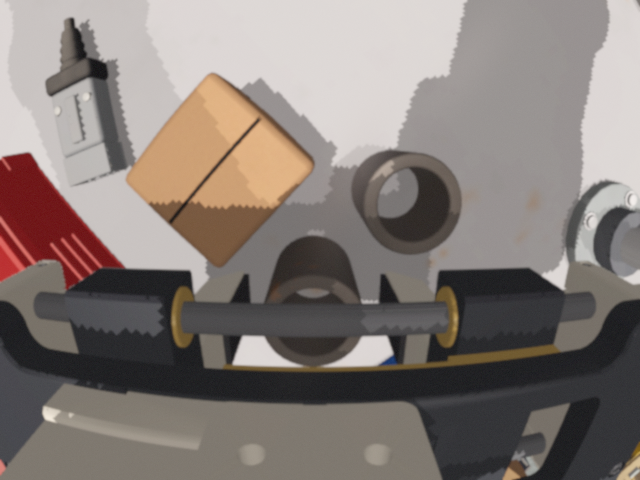

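Sleeve sits between the fingers (centre around (313,325)), clear of its neighbours. Close, with a firm grip, then lift.

```bash
python3 -m pendant '[[[0,0,0],[0,0,0],0.035],[[0,0,0],[0,0,0],0.035],[[0,0,0],[0,0,0],0.035],[[0,0,0],[0,0,0],0.035],[[0,0,0],[0,0,0],0.035],[[0,0,-0.005],[0,0,0],0.035],[[0,0,-0.03],[0,0,0],0.035],[[0,0,-0.045],[0,0,0],0.035],[[0,0,-0.045],[0,0,0],0.035],[[0,0,0],[0,0,0],0.035]]' 40
python3 - <<'E'
from h import *
s=arm.observe(); im,d=arm.get_image("wrist"); cv2.imwrite("pics/w8.png",im[:,:,::-1]); W=cloud("wrist",d,s)
for n in("sleeve_center","stand"):
    for m in arm.masks_of("wrist",n)[:1]:
        q=W[m['pixels']];q=q[~np.isnan(q[:,0])]
        zt=np.percentile(q[:,2],96); top=q[q[:,2]>zt-.004]
        print(n,round(m['conf'],2),np.round(m['rect']),zt.round(4),((top.max(0)+top.min(0))/2).round(4),np.ptp(top,axis=0).round(3),cfit(top[:,:2]).round(4))
go([.5195,.006,.155],50)
im,d=arm.get_image("side"); cv2.imwrite("pics/s8.png",im[120:420,200:600,::-1].repeat(2,0).repeat(2,1))
E
```

```text
clock: 12.58
position: [0.414, -0.1558, 0.1629]
ee_rot: [1.071, 2.948, 0.002]
force: [0.4, -0.4, -3.2]
width: 0.448
sleeve_center 0.69 [316. 301.  99. 134.] 0.1891 [ 0.4143 -0.1529  0.2137] [0.042 0.046 0.057] [ 0.4138 -0.1549  0.018 ]
stand 0.87 [539. 201. 116.  79.] 0.1149 [0.5194 0.0067 0.114 ] [0.022 0.022 0.006] [0.5189 0.0064 0.0069]
tcp [ 0.4115 -0.1549  0.1594] tool shift mm [ 20.5 192.7   4.3]
turn 50 [-0.  -0.1  0.1] j7 1.28
turn 230 [ 1.000e-01 -0.000e+00 -1.799e+02] j7 1.28
```

View pics/w8.png

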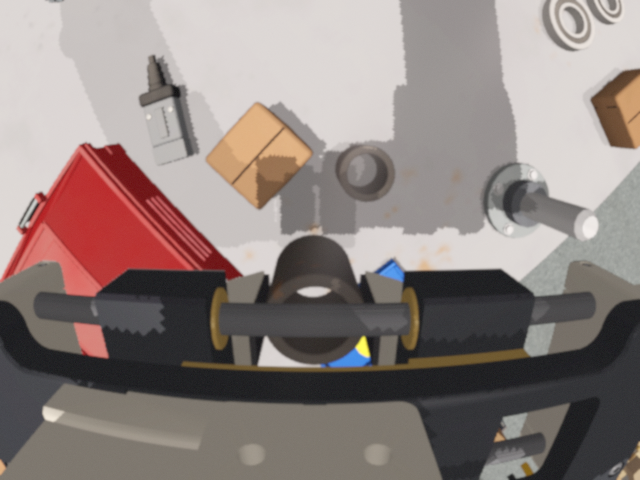

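View pics/s8.png

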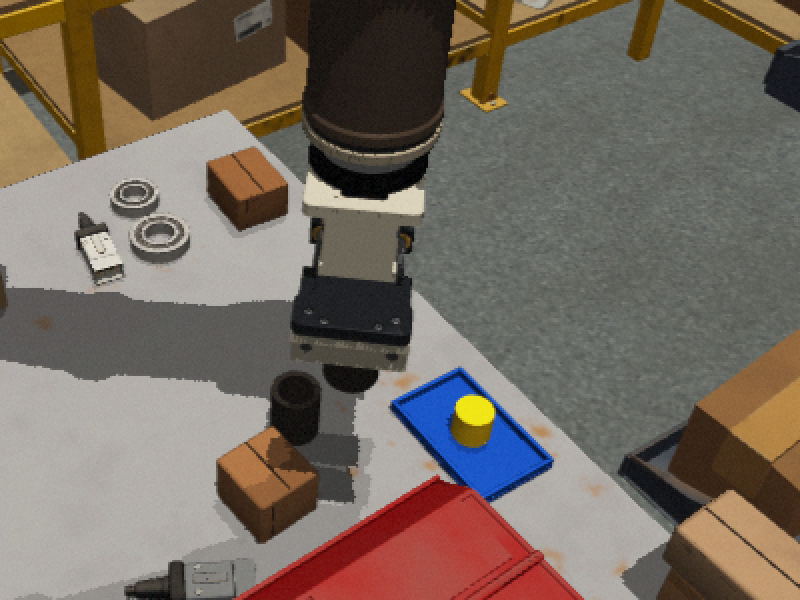

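```bash
python3 -m pendant '[[[0.004,0.03,-0.006],[0,0,0],0.035],[[0.004,0.04,0],[0,0,0],0.035],[[0.004,0.04,0],[0,0,0],0.035],[[0.004,0.04,0],[0,0,0],0.035],[[0.003,0.03,0],[0,0,0],0.035],[[0.001,0.012,0],[0,0,0],0.035],[[0,0,0],[0,0,0],0.035],[[0,0,0],[0,0,0],0.035]]' 40
python3 - <<'E'
from h import *
s=arm.observe(); im,d=arm.get_image("wrist"); cv2.imwrite("pics/w9.png",im[:,:,::-1]); W=cloud("wrist",d,s)
np.savez('w9.npz',W=W,im=im)
for n in("sleeve_center","stand"):
    for m in arm.masks_of("wrist",n)[:2]:
        q=W[m['pixels']];q=q[~np.isnan(q[:,0])]
        print(n,round(m['conf'],2),np.round(m['rect']),len(q))
print(proj("wrist",[[.5192,.0064,.116],[.5192,.0064,.0]],s))
go([.5192,.0064,.165],50)
im,d=arm.get_image("side"); cv2.imwrite("pics/s9.png",im[100:400,200:600,::-1].repeat(2,0).repeat(2,1))
im,d=arm.get_image("scene"); cv2.imwrite("pics/c9.png",im[150:350,150:450,::-1].repeat(2,0).repeat(2,1))
E
```

```text
clock: 13.78
position: [0.5194, 0.0031, 0.1659]
ee_rot: [-1.076, -2.951, 0.002]
force: [-0.4, -0.1, -2.3]
width: 0.445
sleeve_center 0.84 [316. 303. 100. 134.] 6770
stand 0.93 [319. 214.  82.  71.] 4021
stand 0.26 [ 71. 190.  89.  87.] 5203
[[317.67639559 258.33966659]
 [316.69439633 218.65665297]]
tcp [0.5199 0.0036 0.1663] tool shift mm [2.3 1.7 1.3]
turn 50 [-0. -0. -0.] j7 0.95
turn 230 [ -0.   0. 180.] j7 0.95
```

View pics/w9.png

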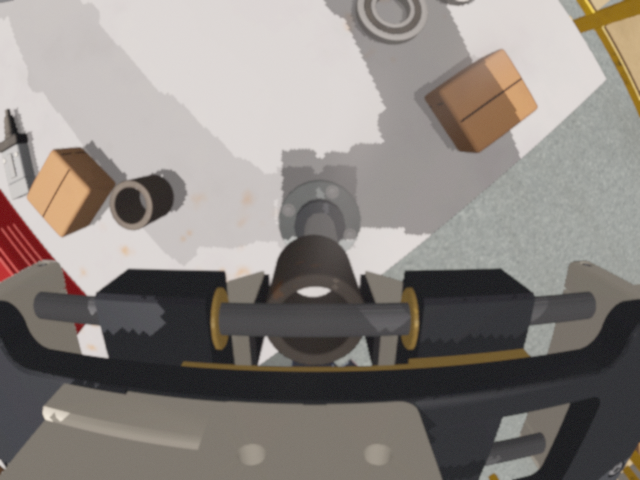

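View pics/s9.png

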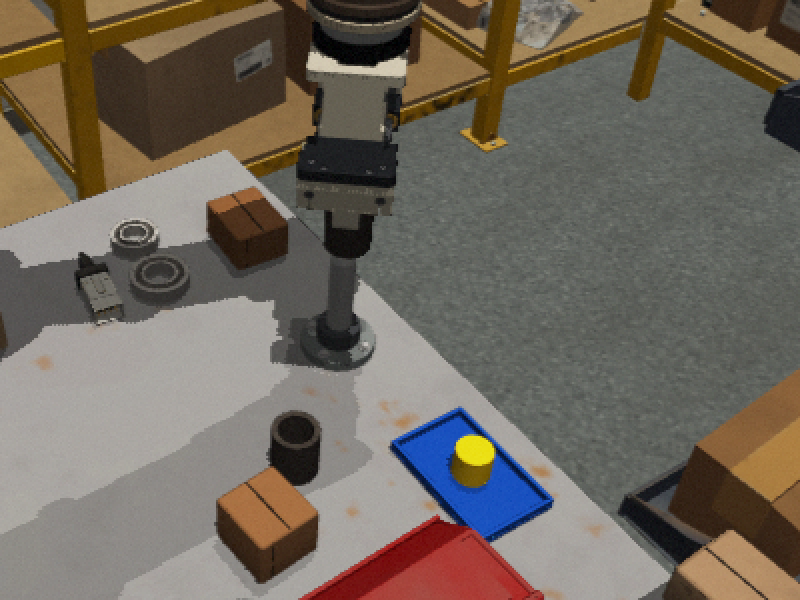

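View pics/c9.png

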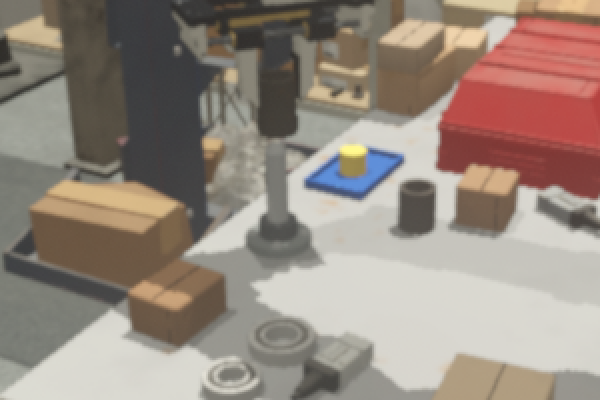

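```bash
cat > align.py <<'E'
from h import *
S=np.array([.5192,.0064])
def mid(c,z0,z1,r,W,n=12,c0=S):
    p=arm.camera_params(c)
    m=(np.hypot(W[...,0]-c0[0],W[...,1]-c0[1])<r+.016)&(W[...,2]>z0)&(W[...,2]<z1)
    res=[]
    zz=np.linspace(z0,z1,400); A=proj(c,np.c_[np.full(400,c0[0]),np.full(400,c0[1]),zz])
    lo,hi=sorted((A[0,1],A[-1,1]))
    for v in range(int(np.ceil(lo)),int(hi)+1):
        cols=np.where(m[v])[0]
        if len(cols)<6: continue
        pc=np.interp(v,A[::-1,1],A[::-1,0]) if A[0,1]>A[-1,1] else np.interp(v,A[:,1],A[:,0])
        res.append(((cols.min()+cols.max())/2-pc,len(cols)))
    return np.array(res)
def align(sz,r=.021,shz=(.045,.105),nf=5):
    rows=[];b=[];shaft=[]
    for c in("side","scene"):
        ms=[];mh=[]
        for k in range(nf):
            im,d=arm.get_image(c);W=cloud(c,d)
            ms.append(mid(c,*sz,r,W));mh.append(mid(c,*shz,.012,W))
        ms=np.concatenate(ms);mh=np.concatenate(mh)
        a=np.median(ms[:,0]);h=np.median(mh[:,0])
        print(c,'obj px',a.round(2),'+-',ms[:,0].std().round(2),'w',ms[:,1].mean().round(1),'shaft',h.round(2),'+-',mh[:,0].std().round(2),'w',mh[:,1].mean().round(1),'mean diff',(ms[:,0].mean()-mh[:,0].mean()).round(2))
        z=np.mean(sz);P0=proj(c,[[*S,z],[S[0]+.001,S[1],z],[S[0],S[1]+.001,z]])
        # col change along with row change: project orthogonal to axis direction
        ax=proj(c,[[*S,z],[*S,z+.01]]);t=(ax[1]-ax[0]);t/=np.linalg.norm(t);nrm=np.array([t[1],-t[0]]);nrm*=np.sign(nrm[0])
        rows.append([(P0[1]-P0[0])@nrm,(P0[2]-P0[0])@nrm]);b.append((ms[:,0].mean()-mh[:,0].mean())*nrm[0]);shaft.append(mh[:,0].mean()*nrm[0])
    e=np.linalg.solve(rows,b); print('obj minus shaft (mm, world)',e.round(2),'shaft vs S',np.linalg.solve(rows,shaft).round(2))
    s=arm.observe();q=R.from_rotvec(s['ee_rot']).inv().apply([-e[0],-e[1],0]);print('tool shift mm',q.round(2),'tcp',s['position'].round(4),'clock',s['clock'])
E
python3 - <<'E'
from align import *
align((.135,.16))
E
```

```text
side obj px 2.31 +- 0.17 w 17.6 shaft 1.06 +- 0.25 w 12.4 mean diff 1.25
scene obj px -1.41 +- 0.13 w 18.6 shaft -2.34 +- 0.23 w 11.1 mean diff 0.94
obj minus shaft (mm, world) [-0.05 -3.6 ] shaft vs S [4.18 2.44]
tool shift mm [2.28 2.79 0.  ] tcp [0.5203 0.0047 0.1662] clock 14.525
```

```bash
python3 -m pendant '[[[0.002,0.0025,0],[0,0,0],0.035],[[0,0,0],[0,0,0],0.035],[[0,0,0],[0,0,0],0.035]]' 40
python3 - <<'E'
from align import *
align((.135,.16),nf=3)
for c,(u,v) in(("side",(368,220)),("scene",(290,235))):
    im,d=arm.get_image(c); cv2.imwrite(f"pics/{c}10.png",cv2.resize(im[v-50:v+60,u-50:u+50,::-1],None,fx=5,fy=5,interpolation=cv2.INTER_CUBIC))
E
```

```text
clock: 14.9
position: [0.5204, 0.0079, 0.1662]
ee_rot: [1.073, 2.953, -0.0]
force: [0.6, -0.2, -3.5]
width: 0.448
side obj px 1.2 +- 0.2 w 18.8 shaft 1.06 +- 0.26 w 12.6 mean diff 0.11
scene obj px -2.33 +- 0.17 w 19.2 shaft -2.32 +- 0.24 w 11.1 mean diff 0.09
obj minus shaft (mm, world) [-0.   -0.33] shaft vs S [4.17 2.44]
tool shift mm [0.21 0.25 0.  ] tcp [0.5204 0.0078 0.1662] clock 15.2
```

View pics/side10.png

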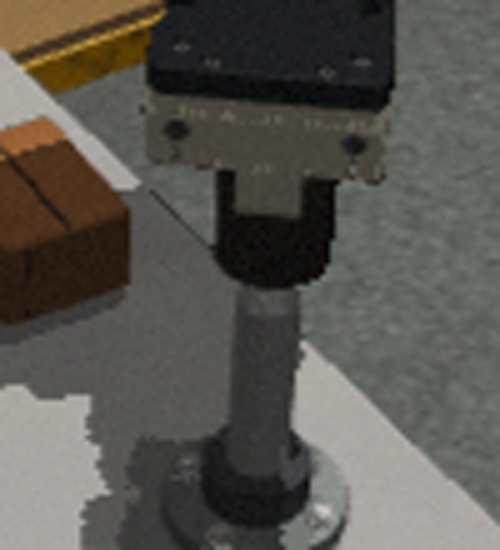

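View pics/scene10.png

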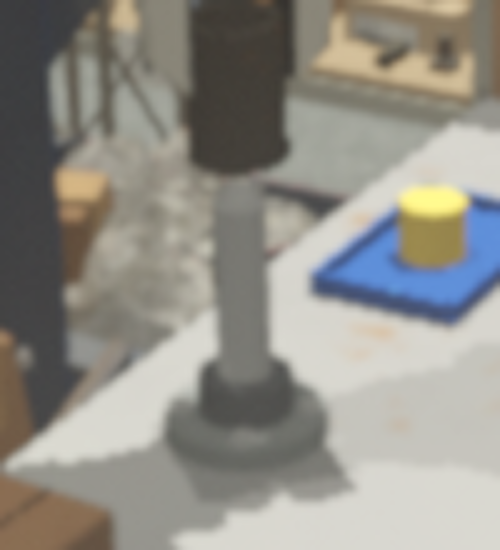

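```bash
python3 -m pendant '[[[0,0,0.008],[0,0,0],0.035],[[0,0,0.006],[0,0,0],0.035],[[0,0,0.005],[0,0,0],0.035],[[0,0,0.003],[0,0,0],0.035],[[0,0,0],[0,0,0],0.035]]' 40; python3 -m pendant '[[[0,0,0.003],[0,0,0],0.035],[[0,0,0.003],[0,0,0],0.035],[[0,0,0],[0,0,0],0.035]]'
```

```text
clock: 15.92
position: [0.5203, 0.0078, 0.144]
ee_rot: [-1.073, -2.952, 0.0]
force: [0.0, -0.5, -2.9]
width: 0.447
clock: 16.3
position: [0.5202, 0.0079, 0.138]
ee_rot: [-1.073, -2.952, 0.0]
force: [0.2, -0.5, -3.2]
width: 0.447
```

```bash
python3 -m pendant '[[[0,0,0.008],[0,0,0],0.035],[[0,0,0.01],[0,0,0],0.035],[[0,0,0.01],[0,0,0],0.035],[[0,0,0],[0,0,0],0.035]]' 40; python3 -m pendant '[[[0,0,0.01],[0,0,0],0.035],[[0,0,0.01],[0,0,0],0.035],[[0,0,0.01],[0,0,0],0.035],[[0,0,0.007],[0,0,0],0.035],[[0,0,0],[0,0,0],0.035]]'
```

```text
clock: 16.8
position: [0.5196, 0.0078, 0.1091]
ee_rot: [-1.073, -2.951, 0.002]
force: [0.3, -0.0, -2.6]
width: 0.447
clock: 17.42
position: [0.52, 0.0078, 0.0726]
ee_rot: [-1.073, -2.952, 0.001]
force: [0.9, -0.2, -3.0]
width: 0.452
```

```bash
python3 -m pendant '[[[0,0,0.003],[0,0,0],0.035],[[0,0,0.002],[0,0,0],0.035],[[0,0,0],[0,0,0],0.035]]' 40; python3 -m pendant '[[[0,0,0.001],[0,0,0],0.035],[[0,0,0],[0,0,0],0.035],[[0,0,0],[0,0,0],0.035]]';python3 -m pendant '[[[0,0,0.001],[0,0,0],0.035],[[0,0,0],[0,0,0],0.035]]'
```

```text
clock: 17.8
position: [0.5204, 0.0079, 0.0682]
ee_rot: [1.073, 2.953, 0.0]
force: [0.8, -0.1, -3.7]
width: 0.45
clock: 18.18
position: [0.5205, 0.0079, 0.0673]
ee_rot: [1.073, 2.953, 0.0]
force: [-0.8, -1.1, -2.9]
width: 0.45
clock: 18.42
position: [0.5204, 0.0079, 0.0662]
ee_rot: [-1.073, -2.953, 0.0]
force: [-0.5, 0.5, -3.1]
width: 0.446
```

```bash
python3 -m pendant '[[[0,0,0.001],[0,0,0],0.035],[[0,0,0],[0,0,0],0.035]]';python3 -m pendant '[[[0,0,0.001],[0,0,0],0.035],[[0,0,0],[0,0,0],0.035]]'
```

```text
clock: 18.68
position: [0.5206, 0.0078, 0.0657]
ee_rot: [1.073, 2.952, 0.001]
force: [-2.0, -0.5, 6.2]
width: 0.445
clock: 18.92
position: [0.5207, 0.0077, 0.0656]
ee_rot: [1.074, 2.952, 0.001]
force: [-6.4, -0.7, 18.1]
width: 0.446
```

```bash
python3 -m pendant '[[[0,0,-0.0012],[0,0,0],0.035],[[0,0,0],[0,0,0],0.06],[[0,0,0],[0,0,0],0.06],[[0,0,0],[0,0,0],0.07],[[0,0,-0.01],[0,0,0],0.07],[[0,0,-0.03],[0,0,0],0.07],[[0,0,-0.04],[0,0,0],0.07],[[0,0,-0.04],[0,0,0],0.07],[[0,0,-0.02],[0,0,0],0.07]]'
python3 - <<'E'
from h import *
im,d=arm.get_image("side"); W=cloud("side",d); cv2.imwrite("pics/s11.png",im[120:420,200:600,::-1].repeat(2,0).repeat(2,1))
m=(np.hypot(W[...,0]-.52,W[...,1]-.004)<.04)
for r in range(225,290,2):
    z=W[r,355:385,2][m[r,355:385]]; 
    if len(z): print(r,len(z),np.nanmedian(z).round(3),end=' | ')
go([.4167,.1765,.15],50)
E
```

```text
clock: 20.05
position: [0.5213, 0.0077, 0.2083]
ee_rot: [1.073, 2.95, 0.003]
force: [0.5, 0.6, -0.7]
width: 0.762
225 8 0.115 | 227 11 0.115 | 229 13 0.114 | 231 14 0.112 | 233 19 0.106 | 235 22 0.1 | 237 24 0.093 | 239 22 0.092 | 241 23 0.09 | 243 23 0.09 | 245 22 0.087 | 247 23 0.082 | 249 23 0.077 | 251 22 0.072 | 253 22 0.066 | 255 22 0.061 | 257 23 0.056 | 259 26 0.05 | 261 28 0.045 | 263 30 0.039 | 265 30 0.034 | 267 30 0.028 | 269 30 0.022 | 271 30 0.017 | 273 30 0.014 | 275 30 0.012 | 277 30 0.012 | 279 30 0.01 | 281 30 0.009 | 283 30 0.002 | 285 27 -0.001 | 287 19 -0.001 | tcp [0.5222 0.0077 0.21  ] tool shift mm [189.5  61.3  59.6]
turn 50 [0.3 0.2 0. ] j7 0.92
turn 230 [  -0.3    0.4 -180. ] j7 0.92
```

View pics/s11.png

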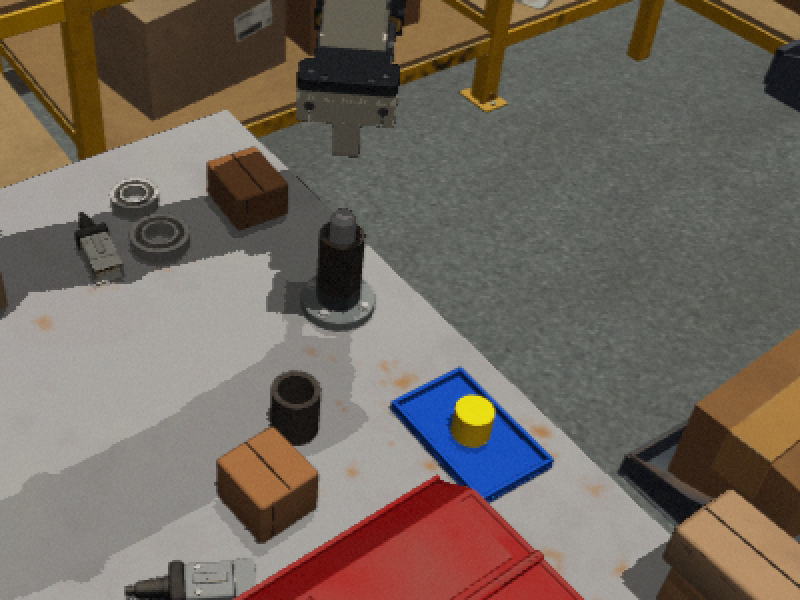

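```bash
python3 -m pendant '[[[0.037,0.012,0],[0,0,0],0.0918],[[0.037,0.012,0.01],[0,0,0],0.0918],[[0.037,0.012,0.01],[0,0,0],0.0918],[[0.037,0.013,0.01],[0,0,0],0.0918],[[0.037,0.012,0.01],[0,0,0],0.0918],[[0,0,0],[0,0,0],0.0918],[[0,0,0],[0,0,0],0.0918]]'
python3 - <<'E'
from chk import *
s=arm.observe(); im,d=arm.get_image("wrist"); cv2.imwrite("pics/w12.png",im[:,:,::-1]); W=cloud("wrist",d,s);np.savez('w12.npz',W=W)
for n in("bearing_center","small_bearing","connector"):
    for m in arm.masks_of("wrist",n)[:1]:
        q=W[m['pixels']];q=q[~np.isnan(q[:,0])]
        zt=np.percentile(q[:,2],96); top=q[q[:,2]>zt-.004]
        print(n,round(m['conf'],2),np.round(m['rect']),zt.round(4),((top.max(0)+top.min(0))/2).round(4),np.ptp(top,axis=0).round(3),cfit(top[:,:2]).round(4))
        if n[0]=='b': c=((top.max(0)+top.min(0))/2)[:2]
W[262:]=np.nan
im,d=arm.get_image("side");Ws=cloud("side",d)
for op in(.07,.076):
  for yaw in(30,35,40,45,50,55,60): print(op,yaw,chk([W],c,yaw,.006,op,.034), chk([Ws],c,yaw,.006,op,.036))
go([*c,.15],50)
E
```

```text
clock: 20.98
position: [0.418, 0.173, 0.1656]
ee_rot: [1.073, 2.952, -0.0]
force: [0.2, -0.4, 1.0]
width: 0.997
bearing_center 0.74 [317. 220.  74.  72.] 0.0164 [0.4164 0.1767 0.0151] [0.062 0.062 0.005] [0.4164 0.1767 0.0242]
small_bearing 0.93 [388. 174.  63.  64.] 0.0155 [0.4239 0.2489 0.0141] [0.052 0.052 0.005] [0.4237 0.2488 0.0203]
connector 0.6 [287. 150. 113.  79.] 0.0224 [0.3535 0.192  0.0214] [0.04  0.082 0.006] [0.319  0.1912 0.0398]
0.07 30 [0.0242 0.0028 0.0484] [0.0217 0.0036 0.0257]
0.07 35 [0.0204 0.0051 0.0484] [0.0182 0.0047 0.0257]
0.07 40 [0.0162 0.0088 0.0487] [0.0138 0.0069 0.0261]
0.07 45 [0.0118 0.013  0.0487] [0.0092 0.01   0.0261]
0.07 50 [0.0075 0.0175 0.0487] [0.0052 0.0145 0.0309]
0.07 55 [0.0034 0.0221 0.0499] [0.001  0.019  0.0495]
0.07 60 [0.0003 0.0264 0.0507] [0.     0.0235 0.0495]
0.076 30 [0.0242 0.0011 0.0484] [0.0217 0.0017 0.0257]
0.076 35 [0.0204 0.0036 0.0484] [0.0182 0.0022 0.0257]
0.076 40 [0.0161 0.0081 0.0487] [0.0138 0.005  0.0261]
0.076 45 [0.0115 0.0128 0.0487] [0.0092 0.0098 0.0261]
0.076 50 [0.0069 0.0175 0.0487] [0.0045 0.0145 0.0309]
0.076 55 [0.0027 0.0221 0.0499] [0.0007 0.0191 0.0495]
0.076 60 [0.     0.0264 0.0507] [0.     0.0235 0.0495]
tcp [0.4183 0.1727 0.1656] tool shift mm [ 4.   1.9 15.6]
turn 50 [ 0.   0.  -0.1] j7 0.48
turn 230 [  0.   -0.  179.9] j7 0.48
```

View pics/w12.png

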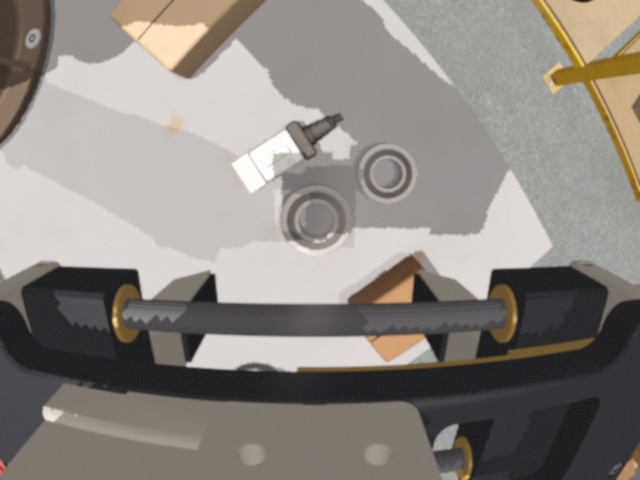

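```bash
python3 -m pendant '[[[0.004,0.002,0.01],[0,0,4.5],0.078],[[0,0,0.03],[0,0,0],0.078],[[0,0,0.03],[0,0,0],0.078],[[0,0,0.02],[0,0,0],0.078],[[0,0,0],[0,0,0],0.078],[[0,0,0],[0,0,0],0.078]]' 
python3 - <<'E'
from chk import *
s=arm.observe(); im,d=arm.get_image("wrist"); cv2.imwrite("pics/w13.png",im[:,:,::-1]); W=cloud("wrist",d,s)
for n in("bearing_center",):
    for m in arm.masks_of("wrist",n)[:1]:
        q=W[m['pixels']];q=q[~np.isnan(q[:,0])&(q[:,2]<.03)]
        zt=np.percentile(q[:,2],96); top=q[q[:,2]>zt-.004]
        print(n,round(m['conf'],2),np.round(m['rect']),zt.round(4),((top.max(0)+top.min(0))/2).round(4),np.ptp(top,axis=0).round(3),cfit(top[:,:2]).round(4))
go([.4164,.1767,.004],45)
E
```

```text
clock: 21.98
position: [0.4166, 0.1775, 0.0761]
ee_rot: [1.189, 2.907, 0.001]
force: [0.6, -0.3, 0.7]
width: 0.848
bearing_center 0.72 [315. 255. 101.  96.] 0.0164 [0.4167 0.1766 0.0151] [0.062 0.062 0.005] [0.4165 0.1768 0.0242]
tcp [0.4167 0.1777 0.0763] tool shift mm [-0.5 -1.1 72.3]
turn 45 [0.1 0.  0.5] j7 0.48
turn 225 [-0.000e+00  1.000e-01 -1.795e+02] j7 0.48
```

View pics/w13.png

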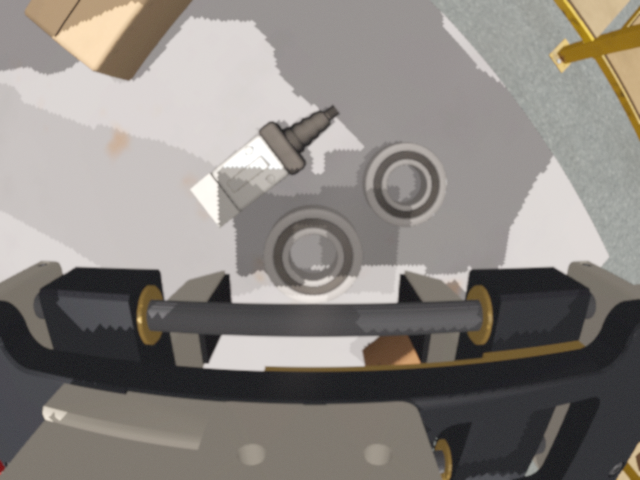

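```bash
python3 -m pendant '[[[0,-0.001,0.03],[0,0,0],0.078],[[0,0,0.025],[0,0,0],0.078],[[0,0,0.011],[0,0,0],0.078],[[0,0,0.004],[0,0,0],0.078],[[0,0,0],[0,0,0],0.078]]' 
python3 - <<'E'
from chk import *
go([.4164,.1767,.0035],45)
im,d=arm.get_image("wrist"); cv2.imwrite("pics/w14.png",im[:,:,::-1])
E
```

```text
clock: 22.7
position: [0.4157, 0.177, 0.0059]
ee_rot: [1.188, 2.908, 0.001]
force: [-0.1, 0.5, -0.1]
width: 0.851
tcp [0.4157 0.177  0.0059] tool shift mm [-0.8  0.3  2.4]
turn 45 [0.  0.  0.5] j7 0.55
turn 225 [-0.000e+00  1.000e-01 -1.795e+02] j7 0.55
```

View pics/w14.png

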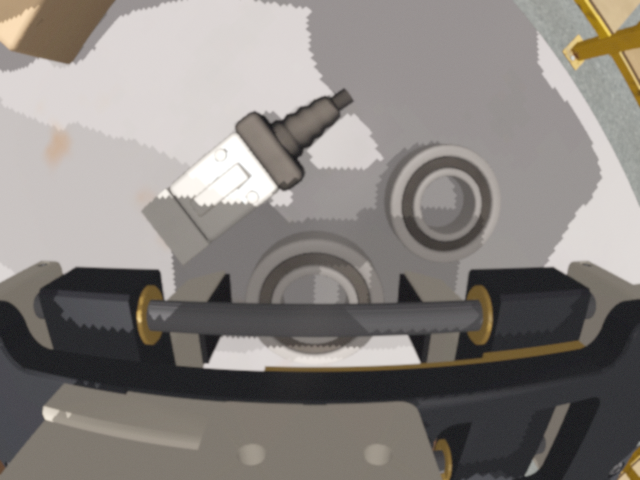

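```bash
python3 -m pendant '[[[-0.0008,0,0.002],[0,0,0],0.078],[[0,0,0],[0,0,0],0.055],[[0,0,0],[0,0,0],0.055],[[0,0,0],[0,0,0],0.055],[[0,0,0],[0,0,0],0.055],[[0,0,0],[0,0,0],0.055]]' 45
python3 -m pendant '[[[0,0,-0.005],[0,0,0],0.055],[[0,0,-0.03],[0,0,0],0.055],[[0,0,-0.045],[0,0,0],0.055],[[0,0,-0.045],[0,0,0],0.055],[[0,0,-0.03],[0,0,0],0.055],[[0,0,0],[0,0,0],0.055],[[0,0,0],[0,0,0],0.055]]' 
python3 - <<'E'
from chk import *
s=arm.observe(); im,d=arm.get_image("wrist"); cv2.imwrite("pics/w15.png",im[:,:,::-1])
go([.5203,.0079,.16],45.5)
E
```

```text
clock: 23.5
position: [0.4159, 0.1763, 0.0035]
ee_rot: [1.188, 2.908, 0.0]
force: [0.2, -0.8, 3.4]
width: 0.658
clock: 24.38
position: [0.4151, 0.176, 0.1577]
ee_rot: [-1.188, -2.908, 0.001]
force: [-0.6, -0.4, -2.0]
width: 0.654
tcp [0.4149 0.1759 0.1573] tool shift mm [-192.8  -46.1   -2.7]
turn 45.5 [-0.1 -0.   0.1] j7 0.41
turn 225.5 [   0.    -0.2 -179.9] j7 0.41
```

View pics/w15.png

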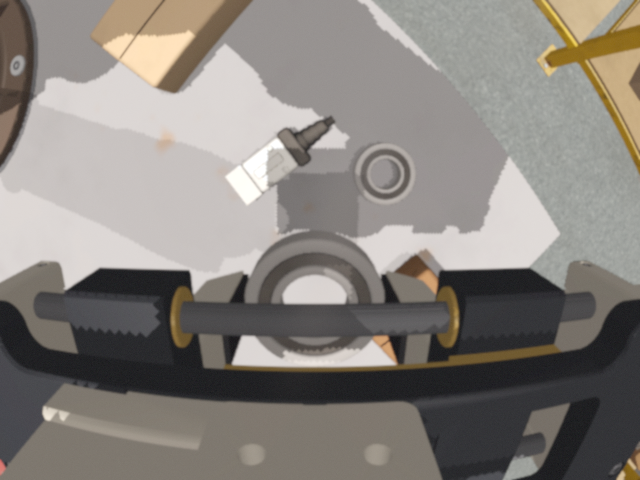

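```bash
python3 -m pendant '[[[-0.03,-0.007,0],[0,0,0],0.055],[[-0.04,-0.01,0],[0,0,0],0.055],[[-0.04,-0.01,0],[0,0,0],0.055],[[-0.04,-0.01,0],[0,0,0],0.055],[[-0.03,-0.006,0.005],[0,0,0],0.055],[[-0.012,-0.003,0.005],[0,0,0],0.055],[[0,0,0.005],[0,0,0],0.055],[[0,0,0],[0,0,0],0.055],[[0,0,0],[0,0,0],0.055]]' 
python3 - <<'E'
from align import *
go([.5203,.0079,.14],45.5)
for c,(u,v) in(("side",(368,220)),("scene",(290,235))):
    im,d=arm.get_image(c); cv2.imwrite(f"pics/{c}16.png",cv2.resize(im[v-50:v+60,u-50:u+50,::-1],None,fx=5,fy=5,interpolation=cv2.INTER_CUBIC))
E
```

```text
clock: 25.55
position: [0.5202, 0.0102, 0.1434]
ee_rot: [-1.185, -2.909, -0.0]
force: [0.0, 0.3, -1.2]
width: 0.661
tcp [0.5202 0.0102 0.1434] tool shift mm [-1.7 -1.6  3.4]
turn 45.5 [-0.  -0.   0.2] j7 0.89
turn 225.5 [ 1.000e-01 -0.000e+00 -1.798e+02] j7 0.89
```

View pics/side16.png

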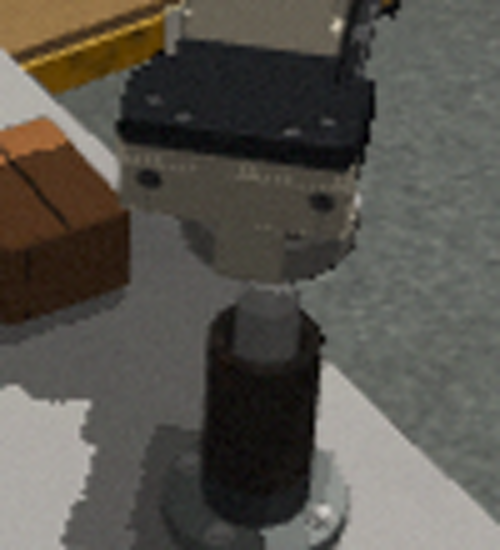

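View pics/scene16.png

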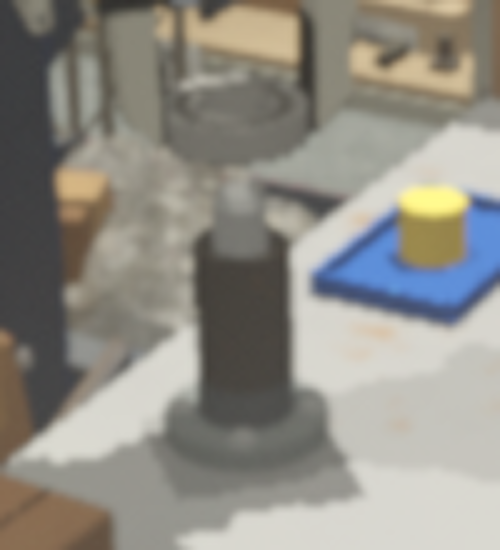

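```bash
python3 -m pendant '[[[-0.0017,-0.0016,0.003],[0,0,0],0.055],[[0,0,0],[0,0,0],0.055],[[0,0,0],[0,0,0],0.055]]' 
python3 - <<'E'
from align import *
go([.5203,.0079,.14],45.5)
import align as A
o=A.mid
A.mid=lambda c,z0,z1,r,W,**k:o(c,z0,z1,.021 if r==.012 else r,W)
align((.139,.151),r=.031,shz=(.04,.085),nf=3)
E
```

```text
clock: 26.02
position: [0.5208, 0.0066, 0.1404]
ee_rot: [-1.189, -2.908, -0.0]
force: [-0.9, 0.1, -1.3]
width: 0.661
tcp [0.5208 0.0066 0.1404] tool shift mm [1.3 0.6 0.4]
turn 45.5 [ 0. -0.  0.] j7 0.9
turn 225.5 [   0.    0. -180.] j7 0.9Traceback (most recent call last):
  File "<stdin>", line 6, in <module>
  File "align.py", line 23, in align
    a=np.median(ms[:,0]);h=np.median(mh[:,0])
                ~~^^^^^
IndexError: too many indices for array: array is 1-dimensional, but 2 were indexed
```

```bash
python3 -m pendant '[[[0.0012,0.0005,0],[0,0,0],0.055],[[0,0,0],[0,0,0],0.055],[[0,0,0],[0,0,0],0.055],[[0,0,0],[0,0,0],0.055]]' 
python3 - <<'E'
from align import *
go([.5203,.0079,.14],45.5)
s=arm.observe();im,d=arm.get_image("wrist");cv2.imwrite("pics/w17.png",im[:,:,::-1]);print(proj("wrist",[[.5203,.0079,.116]],s))
go([.5203,.0079,.14],45.5)
E
```

```text
clock: 26.68
position: [0.5203, 0.0078, 0.1404]
ee_rot: [1.188, 2.908, 0.0]
force: [0.4, 0.3, -2.4]
width: 0.657
tcp [0.5203 0.0078 0.1404] tool shift mm [0.  0.1 0.4]
turn 45.5 [0. 0. 0.] j7 0.9
turn 225.5 [  -0.    0. -180.] j7 0.9
[[313.72477541 277.14267081]]
tcp [0.5203 0.0078 0.1404] tool shift mm [0.1 0.1 0.4]
turn 45.5 [0. 0. 0.] j7 0.9
turn 225.5 [  -0.    0. -180.] j7 0.9
```

View pics/w17.png

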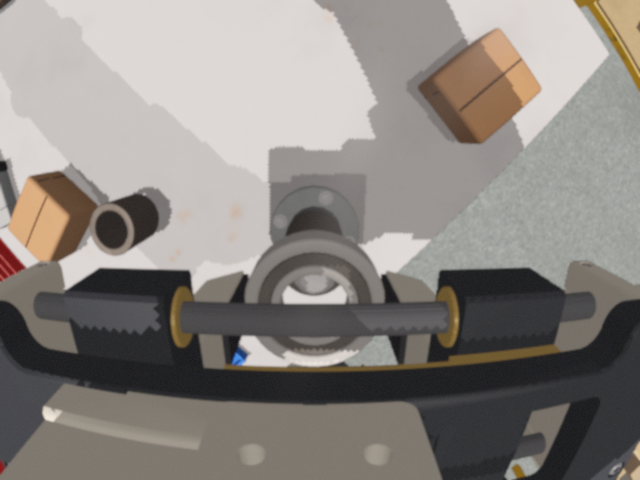

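```bash
python3 -m pendant '[[[0,0,0.01],[0,0,0],0.055],[[0,0,0.008],[0,0,0],0.055],[[0,0,0.004],[0,0,0],0.055],[[0,0,0.002],[0,0,0],0.055],[[0,0,0],[0,0,0],0.055]]';  python3 -m pendant '[[[0,0,0.003],[0,0,0],0.055],[[0,0,0.003],[0,0,0],0.055],[[0,0,0],[0,0,0],0.055]]'
```

```text
clock: 27.35
position: [0.5203, 0.0078, 0.1163]
ee_rot: [-1.188, -2.908, 0.0]
force: [0.4, 0.1, -0.6]
width: 0.658
clock: 27.72
position: [0.5201, 0.0079, 0.1102]
ee_rot: [-1.188, -2.908, 0.0]
force: [0.1, 0.6, -2.0]
width: 0.662
```

```bash
python3 -m pendant '[[[0,0,0.003],[0,0,0],0.055],[[0,0,0.003],[0,0,0],0.055],[[0,0,0],[0,0,0],0.055]]';  python3 -m pendant '[[[0,0,0.003],[0,0,0],0.055],[[0,0,0.002],[0,0,0],0.055],[[0,0,0],[0,0,0],0.055]]';  python3 -m pendant '[[[0,0,0.002],[0,0,0],0.055],[[0,0,0],[0,0,0],0.055],[[0,0,0],[0,0,0],0.055]]'
```

```text
clock: 28.1
position: [0.5201, 0.0078, 0.1041]
ee_rot: [-1.188, -2.908, 0.0]
force: [0.5, -0.2, -2.4]
width: 0.659
clock: 28.48
position: [0.5201, 0.0078, 0.0992]
ee_rot: [-1.188, -2.908, 0.0]
force: [-0.7, 0.2, -1.8]
width: 0.658
clock: 28.85
position: [0.5203, 0.0078, 0.0974]
ee_rot: [1.188, 2.908, 0.0]
force: [0.0, 0.3, -1.9]
width: 0.659
```

```bash
python3 -m pendant '[[[0,0,0.001],[0,0,0],0.055],[[0,0,0],[0,0,0],0.055]]';  python3 -m pendant '[[[0,0,0.001],[0,0,0],0.055],[[0,0,0],[0,0,0],0.055]]';  python3 -m pendant '[[[0,0,0.001],[0,0,0],0.055],[[0,0,0],[0,0,0],0.055]]'
```

```text
clock: 29.1
position: [0.5203, 0.0079, 0.0964]
ee_rot: [-1.188, -2.908, -0.0]
force: [0.1, 0.2, -1.7]
width: 0.656
clock: 29.35
position: [0.5202, 0.0078, 0.0954]
ee_rot: [-1.188, -2.908, 0.0]
force: [-0.5, -0.3, -1.7]
width: 0.658
clock: 29.6
position: [0.5206, 0.0078, 0.095]
ee_rot: [1.188, 2.908, 0.001]
force: [-2.1, 0.3, 6.9]
width: 0.659
```

```bash
python3 -m pendant '[[[0,0,0.001],[0,0,0],0.055],[[0,0,0],[0,0,0],0.055]]';  python3 - <<'E'
from h import *
for c,(u,v) in(("side",(368,220)),("scene",(290,235))):
    im,d=arm.get_image(c); cv2.imwrite(f"pics/{c}18.png",cv2.resize(im[v-50:v+60,u-50:u+50,::-1],None,fx=5,fy=5,interpolation=cv2.INTER_CUBIC))
E
```

```text
clock: 29.85
position: [0.5209, 0.0077, 0.0948]
ee_rot: [1.188, 2.907, 0.002]
force: [-5.3, 0.2, 17.6]
width: 0.657
```

View pics/scene18.png

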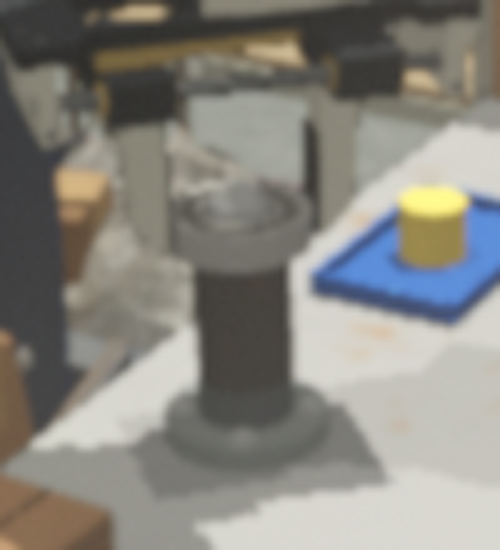

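The bearing lies flat on the sleeve (around (240,235)). Release and retreat upward.

```bash
python3 -m pendant '[[[0,0,-0.001],[0,0,0],0.055],[[0,0,0],[0,0,0],0.08],[[0,0,0],[0,0,0],0.08],[[0,0,0],[0,0,0],0.085],[[0,0,0],[0,0,0],0.085],[[0,0,-0.01],[0,0,0],0.085],[[0,0,-0.03],[0,0,0],0.085],[[0,0,-0.04],[0,0,0],0.085],[[0,0,-0.04],[0,0,0],0.085],[[0,0,0],[0,0,0],0.085]]'
python3 - <<'E'
from h import *
im,d=arm.get_image("side"); W=cloud("side",d); cv2.imwrite("pics/s19.png",im[120:420,200:600,::-1].repeat(2,0).repeat(2,1))
m=(abs(W[...,2]-.108)<.006)&(np.hypot(W[...,0]-.52,W[...,1]-.005)<.05)
q=W[m];q=q[np.hypot(q[:,0]-.52,q[:,1]-.005)>.016]
c=np.linalg.lstsq(np.c_[q[:,:2]-q[:,:2].mean(0),np.ones(len(q))],q[:,2],rcond=None)[0];print(len(q),'plane',c.round(4))
for n in("short_bush","small_carton","small_bearing","connector","back_carton","cap_center","tray"):
    for k in arm.masks_of("side",n)[:1]:
        p=W[k['pixels']];p=p[~np.isnan(p[:,0])];print(n,k['conf'],np.median(p,0).round(3))
im,d=arm.get_image("scene"); cv2.imwrite("pics/c19.png",im[150:350,150:450,::-1].repeat(2,0).repeat(2,1))
print(arm.observe())
E
```

```text
clock: 31.2
position: [0.5222, 0.0077, 0.2179]
ee_rot: [1.187, 2.903, 0.005]
force: [-0.4, 0.1, -1.6]
width: 0.924
490 plane [0.0007 0.0089 0.106 ]
short_bush 0.91 [ 0.402 -0.104  0.034]
small_bearing 0.63 [0.424 0.243 0.012]
connector 0.8 [0.353 0.179 0.018]
back_carton 0.68 [0.518 0.163 0.041]
cap_center 0.96 [ 0.522 -0.187  0.031]
tray 0.88 [ 0.522 -0.195  0.004]
{'clock': 31.65, 'joints': array([-0.49210537,  0.287331  ,  0.47702235,  1.87272187, -0.15304567,
        1.01859588,  0.84380297]), 'dq': array([-0.00029866, -0.00250948,  0.000753  , -0.0038508 , -0.00038239,
        0.00131383,  0.00232624]), 'joint_efforts': array([-1.22382527e-02, -4.84233284e+01,  4.68324825e+00, -2.91076094e+01,
       -8.06089549e-03,  9.54073900e-02,  8.02021204e-04]), 'position': array([0.51995389, 0.00774348, 0.21382588]), 'ee_rot': array([-1.18813654e+00, -2.90723626e+00,  1.22408225e-03]), 'force': array([-0.61837804, -0.14321785, -0.67209343]), 'ft_torque': array([-0.08174076, -0.00753042,  0.0306811 ]), 'width': 0.9254061665545085}
```

View pics/s19.png

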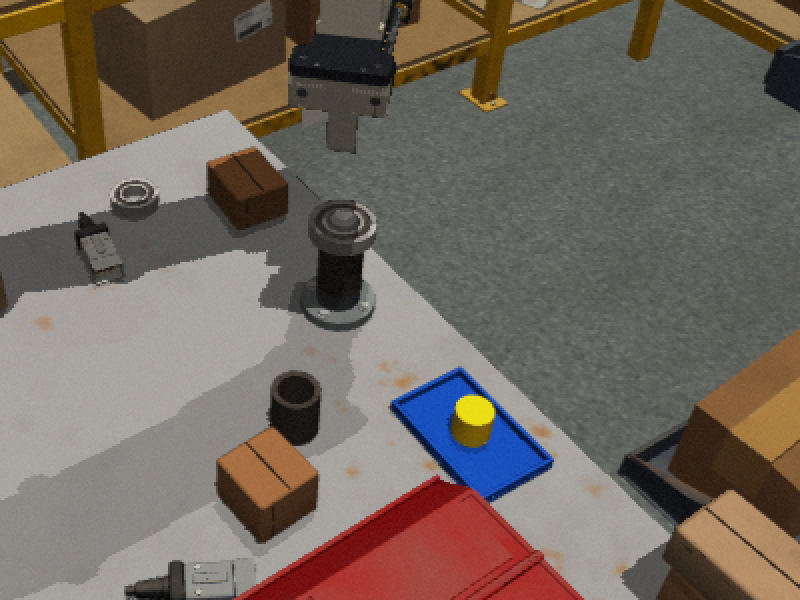

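View pics/c19.png

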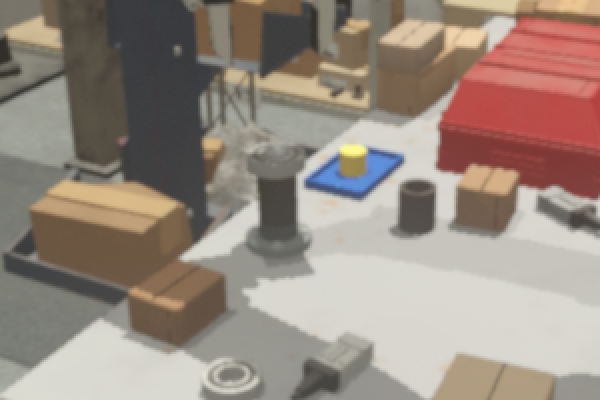

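Everything is in place: bearing level on the sleeve, cap in the tray, bystanders unmoved, and the gripper is clear above.

```bash
python3 -c "
from cell import arm
print(arm.sign_off())"
```

```text
the job is handed in; nothing more can be done
None
```

The shaft is ready and the job is handed in, at about 31.7 s of the 72 s allowed. I pulled the cap off and left it standing in the blue tray. The steel sleeve went down onto the shoulder and the large bearing onto the sleeve. I held each one until it touched bottom and pressed it with about 18 N before letting go.

**Last checks:**
- **Sleeve:** contact came at the expected height, and its top measured about 92 mm.
- **Bearing:** its top face measured about 106–108 mm (108 expected) with a tilt under 1°.
- **Cap:** it is upright in the tray.
- **Other things on the table:** the short bush, small bearing, connector and back carton showed no real change in position. The network missed the small carton in the final picture, but by eye it is where it was.
- **Gripper:** it is open and touching nothing, about 10 cm above the shaft.

**Failed or disagreed:**
- The side and scene cameras disagreed by about 6–8 mm in y. I relied on the wrist camera and on comparing each part with the shaft in the same picture.
- The automatic alignment measurement failed for the bearing because too few picture rows were usable. I lined it up from the tool position that had worked for the sleeve, plus a wrist picture. It went on without any side force until contact.

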